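# Lock the jar shaker's cover with its quarter-turn fastener

### The job

The jar shaker is loaded, but its sprung cover stands ajar. With a fingertip in the slot of the round quarter-turn fastener, push the cover down onto its seal and, keeping it down, turn the fastener clockwise a full quarter turn to its stop, so that the cover stays locked shut when you let go. Nothing needs grasping or lifting: do not swing the cover further open, and leave the things standing around the shaker where they are.

Things in the scene. Friction and masses are not known exactly. Their poses are not given: they have to be found in the camera images.
- shaker: Jar shaker, a white bench machine that does not move: 260 mm deep (its x), 240 mm wide (its y), rim with a rubber seal 121 mm above the table, three lidded pigment jars in its well. Origin: centre of its underside; x points from its control-panel front to its hinged rear, y to its left, z up.
- cover (a joint): Angle of the sprung cover (rad): 0 shut on the seal, more is more open. Starts at 0.16 to 0.26; let go unlocked, it springs up to 0.15 or more. Shutting, the slot moves 3 to 7 mm to the front. About 5 N down at the fastener shuts it; the soft seal then gives to an end stop at -0.025 (5 mm lower at the fastener). The tongue passes the keeper only with the cover at 0 or lower; locked, it rests near 0.005.
- fastener (a joint): Turn of the round fastener (rad): 0 open, 1.57 locked, a stop at both ends, positive clockwise seen from above. Starts at 0 to 0.2, stays where left (friction 0.06 N m). Its tongue, under the cover and parallel to the slot, slips beneath the keeper inside the front wall from about 0.6 rad on; turned before the cover is down, it keeps the cover from shutting.
- slot (a point): Centre of the slot's flat black floor, on the turning axis (z, square to the cover); the frame turns with the fastener, a metal disc 84 mm across, 15 mm high on the cover near its front edge. Slot 64 mm long (its y), 34 wide (its x), 12 deep: fits two closed fingertips. Open it lies left to right, locked front to back; a black pointer at its -y end points right (open) or to the front (locked).
- hinge_line (a point): Middle of the cover's hinge line, at the shaker's rear, 131 mm behind its centre, 122 mm above the table. The frame turns with the cover: y along the hinge to the shaker's left, x in the cover to the rear; the slot's centre is 206 mm in front of it (-x) and 13 mm above it (z). Grey cover 265 x 244 x 10 mm with a clear window at the rear; its upper face is 132 mm above the table when shut.
- steel_cup: Empty steel cup, 70 mm across, 72 mm tall, standing left of the shaker; origin under its centre. Leave alone.
- spare_jar: Lidded pigment jar, 52 mm across, 78 mm tall, left of the shaker; origin under its centre. Leave alone.
- tape_roll: Masking tape roll lying flat, 104 mm across, 24 mm high, right of the shaker; origin under its centre. Leave alone.
- marker: Felt marker lying down, 147 mm long, 17 mm thick, right of the shaker; origin under its middle. Leave alone.

How it is judged (in metres and radians):
On the way, in this order (a step that is already met when the one before it is completed fails the run):
1. the cover is pushed down onto its seal by a fingertip in the slot, the fastener still open (value of joint cover below 0.008 rad and value of joint fastener below 0.9 rad and contact force between the fingers and shaker above 1 N and z of the grasp point in the frame of slot below 0.028 m and horizontal distance between the grasp point and slot below 0.065 m), for 0.1 s.
2. the fastener is turned to its stop with the cover down (value of joint fastener above 1.4 rad and value of joint cover below 0.02 rad), for 0.2 s.
At the end, for the whole second after the job is handed in: With nothing touching it, the fastener stands within 0.17 rad of its locked stop (1.57) and holds the cover shut (angle below 0.02 rad) (all of step 2).
It fails at once if the cover is lifted further open than 0.45 rad (value of joint cover above 0.45 rad).
It fails at once if a thing beside the shaker is moved more than 25 mm or lifted (distance of any of steel_cup, spare_jar, tape_roll, marker from where it was at the start of the episode above 0.025 m).
It also fails if it takes over 35 s, if anything falls off the work surface, if the arm or the gripper's body presses on something with over 40 N, if the wrist force passes 120 N, or if a joint passes its speed limit or range.

### The arm

A 6-joint arm with a two-finger parallel gripper is mounted at the origin on a cart in front of the work surface, level with it; the furniture and walls round the work are solid. World frame = base frame: x ahead of the robot, y to its left, z up, the work surface at z = 0. Lengths are in m, angles in degrees, forces in N, time in s.
With the tool pointing down it reaches from about 0.375 to 0.9 m from the base axis. Payload 3.1 kg.
Tool frame: the origin (TCP) lies midway between the tips of the shut fingers; the grasp point (between the pads) lies bot.hold_point_z behind it (bot.hold_point_z is the distance from the TCP to the grasp point, in m); z points along the fingers, y is the direction in which the jaws open and shut (so a half turn about z gives the same grasp; the last joint's range is limited). The gripper opens to 87 mm and grips with 3 to 60 N. Pads are 19 mm wide; open, the fingers measure 117 mm over their backs; the gripper's body (75 mm by 190 mm) begins 51 mm behind the grasp point.
Start: joints at [65.861, 30.224, 82.088, -0, 67.689, -10.227], TCP at [0.15, 0.607, 0.223] pointing down, gripper open.
Joint ranges: [-176.69, 176.69], [-43.24, 126.21], [12.49, 139.97], [-82, 262], [0, 151.66], [-163.58, 163.58]. Speed limits (degrees/s): [159.86, 159.86, 180, 180, 180, 180].

### API

Orientations are given as a 3x3 rotation matrix whose columns are the frame's x, y, z axes.
In Python, from rig import bot, vision gives the robot as it stands.
- The arm moves only by the shell command python3 -m inch 'ROWS'. ROWS is JSON, a list of rows, each a list of 5 numbers: the finger opening in mm, from 0 to 87, then the shift along the tool's x, y, z in mm, then the turn about the tool's z in rad. In form: [[hand, dx, dy, dz, roll], ...]. A call has 1 to 8 rows; each row is the pose to reach, as a shift and turn from the pose measured when the call began, along the tool's axes at that moment; what a row does not reach only later rows make up. A row lasts 1/10 s, in which the tool goes at most 50 mm and 8.59 degrees, less where a joint would pass 70% of its speed; a pose out of reach is approached as far as the arm can. A call with a gripper value outside its range is refused whole. The fingers move at their own pace and stop on an object; the grip force is fixed at half the most. Time passes only in rows, so rows that repeat a pose let the fingers close. It gives the time, the measured TCP pose, the force and the opening at its end, in the units of the state.
- bot.read_state(): the state, without advancing time (a new reading comes with each control period).
- vision.capture(name): name is "side" or "top" or "wrist"; returns (picture, depth): 384x512x3 uint8, red, green, blue; 384x512 float32, m along the optical axis (not along the pixel's ray), 0 where there is no reading.
- vision.camera_model(name): a dict with "intrinsics" (3x3 intrinsics, pixels), "dist" ([k1, k2, p1, p2, k3] as OpenCV has them; the pictures are not rectified), "camera_from_world" (4x4, takes a point from world to camera coordinates). Camera axes: x right, y down, z forward; pixel columns grow to the right and rows downward; lengths in m; the calibration is good to about 2 mm. A picture is of the moment at which its call begins: read the wrist's pose just before it. camera_model takes no time and is no camera call; for the wrist camera it gives the pose at the moment of the call.
- bot.hand_in(): hands the job in, once; it reports no verdict.
The state is a dict: "time_s": time; "joint_positions": joint angles; "qvel": joint speeds; "tau": joint torques, N m; "position": TCP position; "tcp_rot": TCP orientation; "force": force on the tool from outside, world axes, zero at the start; "moment": the same for the moment, N m; "opening": opening from 0.0 (shut) to 1.0 (fully open).
Only numpy, scipy, OpenCV 4.12 (cv2) and the standard library are available. Lean on these libraries where they do the work, as an engineer would, in place of code of your own. Each camera call takes 0.05 s, during which the arm holds its last target. There are 200 camera calls.

## Working session

There is one attempt and no reset: what is moved stays moved. The work goes in short steps, Python scripts to look and compute and a shell command to move; the robot and the scene stay as the last step left them, time stands still between calls to the robot, and variables do not carry over. Pictures are saved under pics/ and viewed, about 8 in all and at most 12, crops included, and the job is handed in when it is done.

```bash
mkdir -p pics; ls; cat > h.py <<'E'
import numpy as np, cv2
from rig import bot, vision
def cap(n,f=None):
    m=vision.camera_model(n); p,d=vision.capture(n)
    if f: cv2.imwrite('pics/'+f,p[:,:,::-1])
    return p,d,m
def world(m,uv,d):
    uv=np.array(uv,float).reshape(-1,1,2); K=np.array(m['intrinsics']);T=np.linalg.inv(np.array(m['camera_from_world']))
    n=cv2.undistortPoints(uv,K,np.array(m['dist'])).reshape(-1,2)
    d=np.asarray(d,float).reshape(-1,1)
    return np.c_[n*d,d]@T[:3,:3].T+T[:3,3]
def cloud(m,d):
    v,u=np.mgrid[:d.shape[0],:d.shape[1]]
    P=world(m,np.c_[u.ravel(),v.ravel()],d.ravel()).reshape(*d.shape,3); P[d==0]=np.nan
    return P
E
python3 - <<'E'
from h import *
s=bot.read_state(); print(s['position'],s['tcp_rot'],s['force'],s['time_s'],bot.hold_point_z)
a=cap('top')[0]; b=cap('side')[0]
cv2.imwrite('pics/top.png',a[:,:,::-1]);cv2.imwrite('pics/side.png',b[:,:,::-1])
E
```

```text
pics
[0.14993853 0.60599295 0.22156735] [[-9.70676309e-01  2.40388740e-01 -8.69872365e-04]
 [ 2.40390032e-01  9.70674357e-01 -1.98110182e-03]
 [ 3.68128228e-04 -2.13211725e-03 -9.99997659e-01]] [-0.02999819 -1.18802016 -0.27675419] 0.0 0.0187
```

View pics/top.png

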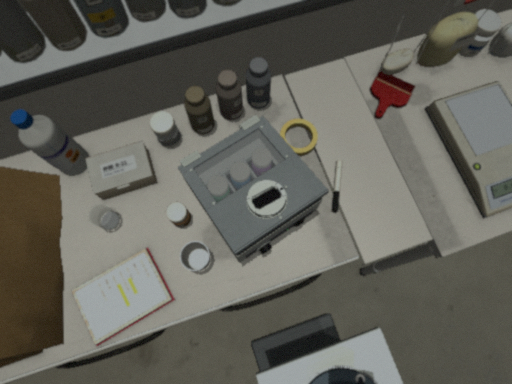

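View pics/side.png

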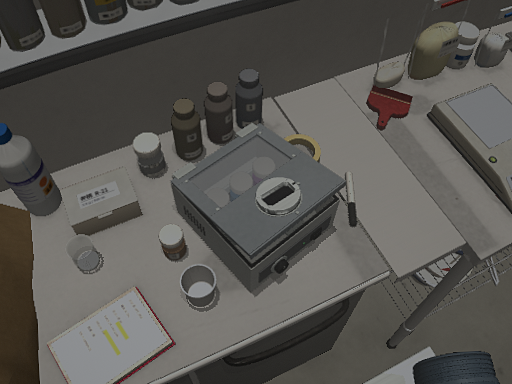

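The top view shows the shaker at about (253,187), its disc at (267,197) and the black slot inside the disc. The side view shows the disc at (279,195) and the cover ajar. Next I'll measure these.

```bash
python3 - <<'E'
from h import *
for n,c in (('top',(267,197)),('side',(279,195))):
    p,d,m=cap(n); P=cloud(m,d)
    T=np.linalg.inv(np.array(m['camera_from_world'])); print(n,'cam',T[:3,3].round(3))
    g=p.max(2); 
    roi=np.zeros(g.shape,np.uint8); cv2.circle(roi,c,30,1,-1)
    for nm,mask in (('white',(p.min(2)>150)),('black',(g<45))):
        k,lab,st,ce=cv2.connectedComponentsWithStats((mask&(roi>0)).astype(np.uint8))
        for i in range(1,k):
            if st[i,4]>25:
                q=P[lab==i]; 
                uv=np.argwhere(lab==i)[:,::-1].astype(np.float32)
                r=cv2.minAreaRect(uv)
                print(nm,st[i],ce[i].round(1),np.nanmedian(q,0).round(4),'rect',cv2.boxPoints(r).round(0).tolist())
                w=world(m,[ce[i]],[np.nanmedian(d[lab==i])]); print(w.round(4))
                b=world(m,cv2.boxPoints(r),[np.nanmedian(d[lab==i])]*4);print(b.round(3).tolist())
    # cover plane
    roi2=np.zeros(g.shape,np.uint8); cv2.circle(roi2,c,60,1,-1)
    print('z range',np.nanpercentile(P[roi2>0][:,2],[5,25,50,75,95]).round(3))
    np.savez(n+'.npz',p=p,d=d,P=P)
E
```

```text
top cam [0.292 0.106 0.949]
white [248 180  27  18 191] [259.7 187. ] [0.5252 0.0197 0.1808] rect [[245.0, 190.0], [271.0, 176.0], [275.0, 184.0], [249.0, 198.0]]
[[0.5253 0.0193 0.1806]]
[[0.531, 0.052, 0.179], [0.54, -0.011, 0.188], [0.521, -0.014, 0.183], [0.512, 0.049, 0.174]]
white [248 197  37  17 228] [269.5 206.6] [0.4731 0.0132 0.1912] rect [[248.0, 200.0], [284.0, 197.0], [285.0, 212.0], [249.0, 215.0]]
[[0.4742 0.0153 0.1912]]
[[0.502, 0.054, 0.196], [0.483, -0.02, 0.197], [0.454, -0.013, 0.188], [0.473, 0.061, 0.186]]
black [253 188  27  20 275] [266.2 197.7] [0.4998 0.0133 0.1737] rect [[252.0, 200.0], [276.0, 186.0], [281.0, 196.0], [257.0, 209.0]]
[[0.4996 0.0132 0.1737]]
[[0.506, 0.044, 0.172], [0.515, -0.014, 0.181], [0.493, -0.018, 0.175], [0.484, 0.04, 0.166]]
z range [-0.     0.14   0.16   0.175  0.183]
side cam [0.085 0.273 0.919]
black [263 186  31  19 278] [277.8 195.1] [0.5005 0.0114 0.1743] rect [[262.0, 199.0], [288.0, 183.0], [293.0, 191.0], [268.0, 207.0]]
[[0.5    0.0118 0.1747]]
[[0.507, 0.041, 0.17], [0.509, -0.014, 0.188], [0.493, -0.017, 0.179], [0.491, 0.037, 0.161]]
z range [0.023 0.143 0.163 0.177 0.185]
```

```bash
python3 - <<'E'
from h import *
for n,poly in (('top',[(186,170),(259,128),(320,190),(243,245)]),('side',[(182,185),(260,136),(338,183),(252,240)])):
    z=np.load(n+'.npz'); p,P=z['p'],z['P']
    M=np.zeros(p.shape[:2],np.uint8); cv2.fillPoly(M,[np.array(poly)],1)
    q=P[(M>0)&~np.isnan(P[...,2])]; 
    rng=np.random.default_rng(0);best=None
    for _ in range(400):
        a=q[rng.choice(len(q),3,False)]; nn=np.cross(a[1]-a[0],a[2]-a[0]); nn/=np.linalg.norm(nn)+1e-12
        i=abs((q-a[0])@nn)<.004
        if best is None or i.sum()>best.sum(): best=i
    c=q[best].mean(0); u,s,v=np.linalg.svd(q[best]-c,full_matrices=False); nn=v[2]*np.sign(v[2,2])
    # tilt: front higher => normal leans to rear (+x shaker)
    print(n,best.sum(),len(q),'n',nn.round(3),'tilt',np.arccos(nn[2]).round(3),'yaw',np.degrees(np.arctan2(nn[1],nn[0])).round(1))
    r=cv2.minAreaRect(q[best][:,:2].astype(np.float32)); print(r)
    w=np.array([.5,.012,.1745]); print('slot floor rel plane',(w-c)@nn)
E
```

```text
top 7027 8101 n [0.205 0.053 0.977] tilt 0.214 yaw 14.4
((0.5550253987312317, 0.03051920235157013), (0.23159852623939514, 0.20662161707878113), 17.37441635131836)
slot floor rel plane 0.00396397051449862
side 7016 8223 n [0.209 0.052 0.977] tilt 0.217 yaw 14.1
((0.5481213927268982, 0.029756128787994385), (0.2291322499513626, 0.20823481678962708), 18.12343406677246)
slot floor rel plane 0.00324945091123241
```

Slot floor is at about (0.500, 0.012, 0.175), with the shaker yawed about 14.5°, the cover at about 0.21 rad and the slot yawed about 9°. These agree with the given geometry. I'll move above the slot with the jaws along it, about 20 mm open so that they span 50 mm.

```bash
python3 -m inch '[[20,-33,-34,-5,-0.05],[20,-67,-68,-10,-0.1],[20,-100,-103,-15,-0.15],[20,-134,-137,-20,-0.2],[20,-168,-171,-20,-0.25],[20,-201,-205,-20,-0.3],[20,-235,-240,-20,-0.35],[20,-268,-274,-20,-0.4]]'
python3 - <<'E'
from h import *
s=bot.read_state(); R=np.array(s['tcp_rot']); d=np.array([.5,.012,.235])-s['position']; print(s['time_s'],s['position'],(R.T@d*1000).round(1),np.degrees(np.arctan2(R[1,1],R[0,1])),s['joint_positions'])
E
```

```text
time_s: 1.0
position: [0.345, 0.2742, 0.2424]
tcp_rot: [[-0.987, -0.159, -0.0], [-0.159, 0.987, -0.001], [0.0, -0.001, -1.0]]
force: [0.5, 0.3, 0.5]
opening: 0.357
1.0 [0.34496131 0.27418909 0.24238408] [-111.4 -283.5    7.6] 99.14252002560873 [ 2.39266653e+01  1.43622251e+01  1.05905189e+02 -6.04032515e-02
  5.97567461e+01 -7.51854153e+01]
```

```bash
python3 -m inch '[[20,-17,-42,0,0],[20,-34,-86,0,0],[20,-51,-130,0,0],[20,-68,-172,0,0],[20,-84,-214,0,0],[20,-100,-254,4,0],[20,-111,-283,7,0],[20,-111,-283,7,0]]'
python3 - <<'E'
from h import *
s=bot.read_state(); p,d,m=cap('wrist','w1.png'); print(s['time_s'],s['position'],s['force'],s['opening']*87); np.savez('w1.npz',p=p,d=d,P=cloud(m,d))
print(np.linalg.inv(np.array(m['camera_from_world'])).round(3))
E
```

```text
time_s: 1.8
position: [0.5021, 0.0087, 0.2354]
tcp_rot: [[-0.988, -0.154, 0.002], [-0.154, 0.988, -0.002], [-0.002, -0.003, -1.0]]
force: [-0.3, 0.1, 0.3]
opening: 0.231
1.8 [0.50208739 0.00874482 0.23537723] [-0.27883397  0.1422949   0.25481042] 20.089343333243992
[[-0.154  0.944  0.291  0.423]
 [ 0.988  0.148  0.044 -0.005]
 [-0.002  0.294 -0.956  0.397]
 [ 0.     0.     0.     1.   ]]
```

View pics/w1.png

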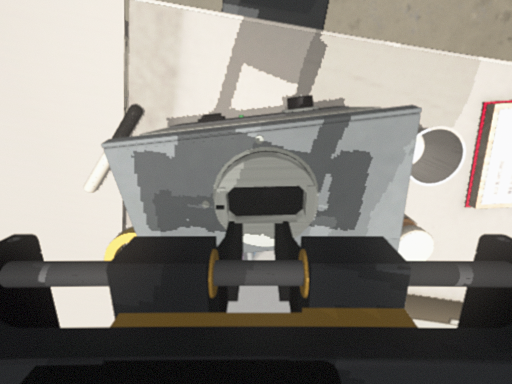

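The wrist view shows the slot at (267,202), parallel to the jaws, with the pointer at (220,207). I'll measure the slot floor from here.

```bash
python3 - <<'E'
from h import *
z=np.load('w1.npz'); p,d,P=z['p'],z['d'],z['P']
M=(p.max(2)<40); M[:178]=0; M[217:]=0; M[:,:226]=0; M[:,310:]=0
k,lab,st,ce=cv2.connectedComponentsWithStats(M.astype(np.uint8)); i=1+st[1:,4].argmax()
print(st[i],ce[i]); 
q=P[(lab==i)]; q=q[q[:,2]<.2]; print(len(q),np.nanmedian(q,0))
for n,row in (('left',(232,200)),('right',(301,200)),('top',(265,190)),('disc',(265,170)),('ptr',(220,207))):
    print(n,P[row[1],row[0]].round(4),p[row[1],row[0]])
r=cv2.minAreaRect(q[:,:2].astype(np.float32)); print(r)
top=[(u,min(np.where(lab[:,u]==i)[0])) for u in range(235,300,3)]
a=np.polyfit([t[0] for t in top],[t[1] for t in top],1);print('slope',a)
w=np.array([P[v,u] for u,v in [(t[0],t[1]+3) for t in top]]); b=np.polyfit(w[:,1],w[:,0],1); print('edge yaw deg',-np.degrees(np.arctan(b[0])))
D=P[150:200,215:318].reshape(-1,3)
E
```

```text
[ 229  187   74   28 1725] [265.4457971  200.68173913]
1716 [0.4992009  0.01279364 0.17273561]
left [ 0.5027 -0.0152  0.1734] [34 36 36]
right [0.494  0.0429 0.1723] [34 32 32]
top [0.4893 0.011  0.1743] [38 35 36]
disc [0.4688 0.0073 0.1909] [142 143 134]
ptr [ 0.5057 -0.0234  0.1859] [29 27 30]
((0.4993964731693268, 0.013072695583105087), (0.02613430842757225, 0.06148722022771835), 10.004454612731934)
slope [-1.90099755e-02  1.92747977e+02]
edge yaw deg 9.807806484898265
```

```bash
python3 -m inch '[[20,4,5,10,0],[20,4,5,25,0],[20,4,5,40,0],[20,4,5,50,0],[20,4,5,57,0],[20,4,5,57,0]]'
```

```text
time_s: 2.45
position: [0.4943, 0.0159, 0.1774]
tcp_rot: [[-0.988, -0.156, -0.003], [-0.156, 0.988, -0.0], [0.003, 0.0, -1.0]]
force: [-0.1, 0.9, 0.6]
opening: 0.229
```

```bash
python3 -m inch '[[20,-1,-3,6,0],[20,-1,-3,12,0],[20,0,-3,20,0],[20,0,-3,28,0],[20,1,-3,36,0],[20,1,-3,42,0],[20,1,-3,45,0],[20,1,-3,45,0]]'
python3 - <<'E'
from h import *
p,d,m=cap('wrist','w2.png'); s=bot.read_state(); print(s['position'],s['force'],s['moment'],s['time_s'])
for n in ('top','side'):
    q=cap(n)[0]; cv2.imwrite(f'pics/{n}2.png',q[90:290,160:360,::-1])
a=[cv2.resize(cv2.imread(f'pics/{n}2.png'),(400,400)) for n in('top','side')]; cv2.imwrite('pics/ts2.png',np.hstack(a))
E
```

```text
time_s: 3.25
position: [0.4935, 0.0128, 0.1318]
tcp_rot: [[-0.988, -0.156, -0.004], [-0.156, 0.988, 0.0], [0.003, 0.001, -1.0]]
force: [-1.7, -0.5, 2.4]
opening: 0.233
[0.49365006 0.01287356 0.13205802] [-1.69543572 -1.66825238  3.15533199] [-0.19171436  0.32883463 -0.01402086] 3.3
```

View pics/w2.png

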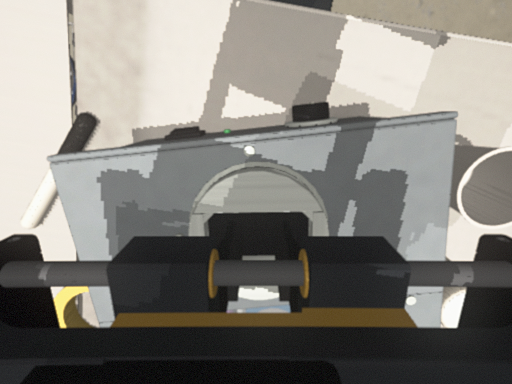

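View pics/ts2.png

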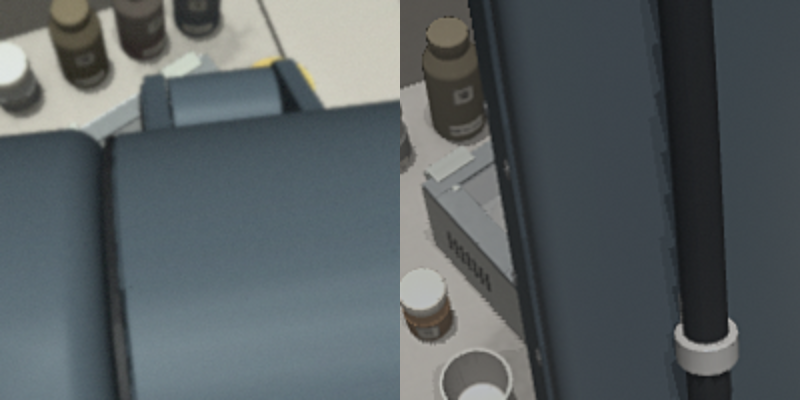

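The wrist view shows the fingers inside the slot at (258,215) and the cover pushed down. The arm hides the slot in the other two views. I'll check the cover's height in the wrist depth.

```bash
cat > cov.py <<'E'
from h import *
def cover(n=''):
    s=bot.read_state(); p,d,m=cap('wrist'); P=cloud(m,d)
    ex=np.array([np.cos(.253),np.sin(.253)])
    out=[]
    for u0,u1,v0,v1 in ((90,180,165,230),(350,430,140,225)):
        q=P[v0:v1,u0:u1].reshape(-1,3); q=q[~np.isnan(q[:,2])&(q[:,2]>.1)&(q[:,2]<.2)]
        f=np.polyfit(q[:,:2]@ex,q[:,2],1); r=(q[:,:2]@ex).mean()
        out.append((len(q),q.mean(0).round(4).tolist(),'tilt',round(-float(f[0]),3)))
    print(s['time_s'],np.round(s['position'],4),np.round(s['force'],1),np.round(s['moment'],2),'yaw',np.degrees(np.arctan2(s['tcp_rot'][1][1],s['tcp_rot'][0][1])).round(1),s['opening']*87); print(out)
    return p
if __name__=='__main__': cover()
E
python3 cov.py
```

```text
3.4 [0.4938 0.0129 0.1323] [-1.4 -0.6  3. ] [-0.16  0.24  0.04] yaw 99.0 20.13418087254445
[(5824, [0.4816, -0.0687, 0.128], 'tilt', -0.014), (6772, [0.4474, 0.086, 0.1282], 'tilt', -0.013)]
```

The cover's front face is at 0.128 m, which puts it at about −0.016 rad, down on the seal. Now I'll turn clockwise while keeping the push.

```bash
python3 -m inch '[[20,0,0,1,0.1],[20,0,0,1.5,0.2],[20,0,0,1.5,0.32],[20,0,0,1.5,0.44],[20,0,0,1.5,0.56],[20,0,0,1.5,0.68],[20,0,0,1.5,0.8],[20,0,0,1.5,0.8]]'; python3 cov.py
```

```text
time_s: 4.25
position: [0.4927, 0.0136, 0.1312]
tcp_rot: [[-0.799, 0.601, -0.004], [0.601, 0.799, 0.001], [0.004, -0.002, -1.0]]
force: [-3.8, -0.9, 5.6]
opening: 0.231
4.25 [0.4927 0.0136 0.1312] [-3.8 -0.9  5.6] [0.03 0.54 0.12] yaw 53.1 20.12213923363442
[(1228, [0.4447, -0.0255, 0.1258], 'tilt', -0.046), (6762, [0.5139, 0.0977, 0.1274], 'tilt', 0.051)]
```

```bash
python3 -m inch '[[20,0,0,0.5,0.12],[20,0,0,0.5,0.24],[20,0,0,0.5,0.36],[20,0,0,0.5,0.48],[20,0,0,0.5,0.6],[20,0,0,0.5,0.72],[20,0,0,0.5,0.84],[20,0,0,0.5,0.84]]'; python3 - <<'E'
from cov import *
p=cover(); cv2.imwrite('pics/w3.png',p[:,:,::-1])
E
```

```text
time_s: 5.1
position: [0.4937, 0.0138, 0.1311]
tcp_rot: [[-0.088, 0.996, -0.002], [0.996, 0.088, 0.001], [0.001, -0.002, -1.0]]
force: [-0.7, 0.4, 4.4]
opening: 0.229
5.1 [0.4937 0.0138 0.1311] [-0.7  0.4  4.4] [-0.14  0.02 -0.04] yaw 5.0 19.931728772523883
[(2101, [0.4323, 0.0343, 0.1259], 'tilt', -0.041), (6777, [0.5726, 0.0539, 0.125], 'tilt', -0.02)]
```

View pics/w3.png

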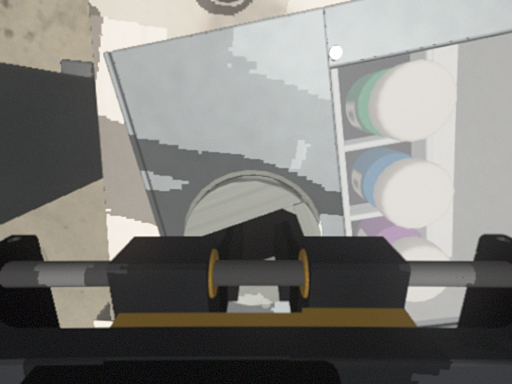

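In the wrist view the slot edge runs from (215,232) to (290,210), about 17° behind the fingers. That puts the fastener near 1.42 rad, so I'll go on to the stop.

```bash
python3 -m inch '[[20,0,0,0.5,0.07],[20,0,0,0.5,0.14],[20,0,0,0.5,0.2],[20,0,0,0.5,0.26],[20,0,0,0.5,0.3],[20,0,0,0.5,0.3],[20,0,0,0.5,0.3]]'; python3 - <<'E'
from cov import *
p=cover(); cv2.imwrite('pics/w4.png',p[:,:,::-1])
E
```

```text
time_s: 5.85
position: [0.4938, 0.0132, 0.131]
tcp_rot: [[0.201, 0.98, -0.002], [0.98, -0.201, -0.001], [-0.001, -0.002, -1.0]]
force: [-2.3, -2.2, 4.0]
opening: 0.23
5.85 [0.4938 0.0132 0.131 ] [-2.3 -2.2  4. ] [-0.39  0.28  0.82] yaw -11.6 20.027916807946664
[(3605, [0.4338, 0.0528, 0.1259], 'tilt', -0.031), (6773, [0.5812, 0.0292, 0.125], 'tilt', -0.023)]
```

View pics/w4.png

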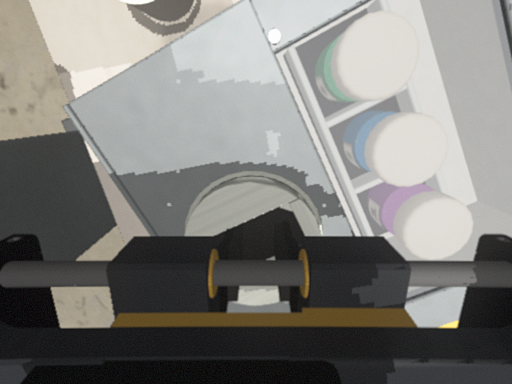

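The z moment is 0.82 N m against 0.06 N m of friction, so the fastener is at its stop. I'll centre the fingers in the slot's play and lift straight out.

```bash
python3 -m inch '[[20,0,0,0,-0.1],[20,0,0,0,-0.25],[20,0,0,-3,-0.3],[20,0,0,-10,-0.3],[20,0,0,-25,-0.3],[20,0,0,-45,-0.3],[20,0,0,-80,-0.3],[20,0,0,-110,-0.3]]'; python3 - <<'E'
from cov import *
p=cover(); cv2.imwrite('pics/w5.png',p[:,:,::-1])
E
```

```text
time_s: 6.7
position: [0.4936, 0.0137, 0.2421]
tcp_rot: [[-0.097, 0.995, -0.002], [0.995, 0.097, -0.0], [-0.0, -0.003, -1.0]]
force: [0.3, -0.2, -0.1]
opening: 0.229Traceback (most recent call last):
  File "<stdin>", line 2, in <module>
  File "cov.py", line 8, in cover
    f=np.polyfit(q[:,:2]@ex,q[:,2],1); r=(q[:,:2]@ex).mean()
    raise TypeError("expected non-empty vector for x")
TypeError: expected non-empty vector for x
```

```bash
python3 - <<'E'
from h import *
p,d,m=cap('wrist','w5.png'); P=cloud(m,d)
r=np.zeros(p.shape[:2],bool); r[165:232,180:340]=1
b=r&(p.max(2)<42); k,lab,st,ce=cv2.connectedComponentsWithStats(b.astype(np.uint8)); 
for i in range(1,k):
    if st[i,4]>15:
        q=P[lab==i]; print(st[i],ce[i].round(0),np.nanmedian(q,0).round(4),cv2.minAreaRect(q[~np.isnan(q[:,2]),:2].astype(np.float32)))
E
```

```text
[227 222  15  10  94] [234. 227.] [0.4812 0.0211 0.2551] ((0.4823478162288666, 0.020867569372057915), (0.0019299238920211792, 0.007912208326160908), 76.46916961669922)
[276 222  14  10  84] [283. 227.] [0.5115 0.0242 0.2545] ((0.5106390118598938, 0.023400144651532173), (0.007376108784228563, 0.0018350559985265136), 22.83268928527832)
```

View pics/w5.png

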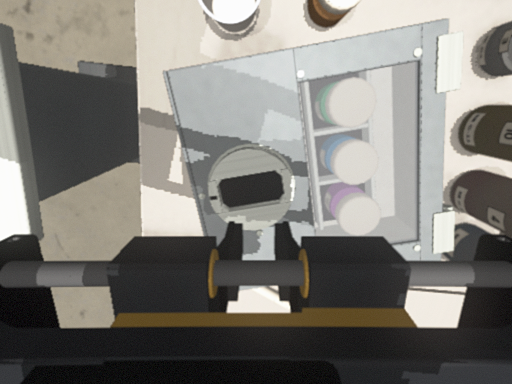

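The slot at (251,189) now runs front to back, the pointer at (213,198) faces the front edge, and the cover looks shut. Before handing in I'll put numbers on both.

```bash
python3 - <<'E'
from h import *
p,d,m=cap('wrist'); P=cloud(m,d)
M=np.zeros(p.shape[:2],np.uint8); cv2.fillPoly(M,[np.array([(175,78),(294,54),(303,140),(250,140),(205,165),(190,140)])],1)
q=P[(M>0)&~np.isnan(P[...,2])]; v=np.linalg.svd(q-q.mean(0),full_matrices=False)[2][2]; v*=np.sign(v[2])
print('cover z pct',np.percentile(q[:,2],[10,50,90]).round(4),'n',v.round(3))
r=(p.max(2)<60); r[:168]=0;r[210:]=0;r[:,:217]=0;r[:,286:]=0
s=P[r]; s=s[~np.isnan(s[:,2])]; w,pts=None,s[:,:2]-np.median(s[:,:2],0)
t=np.linalg.svd(pts,full_matrices=False)[2][0]; t*=np.sign(t[0]); print('slot',np.median(s,0).round(4),'yaw',np.degrees(np.arctan2(t[1],t[0])).round(1))
# cover front edge fit via left edge line in picture
a=world(m,[(168,72),(207,240),(168,72),(447,20)],[np.median(d[M>0])]*4); e=a[0]-a[1]; print('front edge yaw',np.degrees(np.arctan2(-e[0],e[1])).round(1)); f=a[3]-a[2]; print('side edge yaw',np.degrees(np.arctan2(f[1],f[0])).round(1))
E
```

```text
cover z pct [0.1319 0.1328 0.1338] n [0.006 0.001 1.   ]
slot [0.4911 0.0102 0.1357] yaw 14.8
front edge yaw 19.0
side edge yaw 15.4
```

```bash
python3 -c "
from rig import bot
print(bot.hand_in())"
```

```text
the job is handed in; nothing more can be done
None
```

The cover is locked shut and I handed the job in; the hand-in gives no verdict. With two fingertips in the slot, 20 mm apart, I pushed the cover down onto its seal to about −0.016 rad. I then turned the fastener clockwise until it hit its stop, where the moment rose to 0.8 N m. Finally I backed the fingers into the slot's play and lifted straight out. The clock read about 7 s, against the limit of 35 s.

**Last checks, with the arm clear:**
- **Cover:** its face is 0.133 m above the table and tilted about 0.006 rad, which matches the given locked rest of 0.005.
- **Fastener:** the slot's yaw is 14.8°. The shaker's yaw is 14–15.4° by the cover's plane and side edge, so the fastener stands at about 1.57 rad. The pointer faces the front.
- **Disagreement:** a rough line along the cover's front edge gave a yaw of 19°. I picked its pixels by hand, so I trust it less; even so the fastener would be about 0.07 rad from the stop, inside the 0.17 allowed.
- **Forces:** wrist readings taken between moves stayed under about 7 N.
- **Not measured:** I did not re-measure the things beside the shaker, but the tool never came near them.

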